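Snap a plug's lock home in the bench pressing pliers

TASK

Take the tall plug out of the parts tray and stand it upright in the nest of the bench pressing pliers, its proud lock plate facing one of the two jaw pads, and let go of it. Then squeeze the two handles together gently until the lock's resistance peaks and gives and the lock plate is fully home, stop there without crushing the plug, and let the handles spring open again. Leave the plug standing in the nest and the other things where they are.

Things in the scene. Friction and masses are not known exactly. Their poses are not given: they have to be found in the camera images.
- plug: Tall black plug, about 150 g, upright in the tray. Housing 36 (x) x 24 (y) x 34 (z) mm; on it a tower 22 (x) x 18 (y) mm, from 34 to 64 mm height, to hold it by. On the +y side a grey lock plate 20 x 18 mm, centred 17 mm above the underside, stands 7 mm proud (31 mm over all in y). Origin: centre of the housing's underside; z up. It may stand in the nest either way round.
- lock (a joint): Travel of the lock plate into the housing (along the plug's -y), m: 0 = proud, 0.006 = fully home. A snap spring resists: it rises to about 22 N at the plate near 1.6 mm, fades to nothing at 4.8 mm; from there the plate jumps home to 6 mm by itself and stays, on a rigid stop, 1 mm proud.
- pliers: Bench pressing pliers on a fixed steel stand, base plate 130 x 90 x 10 mm. Two steel arms with black rubber grips lie level along x, 58 mm apart between centres when open, hinged at their +x ends, free at their -x ends. Origin: on the table under the nest's centre; x points from the grips to the hinges, y to the left handle, z up. A hinge head 58 mm high begins 41 mm to +x of the origin.
- nest (a point): Centre of the nest's floor, 24 mm above the table, axes as pliers. Flat floor, 44 mm long in y, between two walls 8 mm high at +x and -x, 40 mm apart; open in y, where the plug slides freely between the jaw pads. The plug's y goes along the nest's y; as its lock is proud, its origin belongs about 3.5 mm off centre, away from the lock's side (and 3.5 mm more to the right, see jaw_l).
- handle_l: Left (+y) handle, a straight arm 140 mm long, 10 mm thick. Origin: at its pin, at table height, 50 mm to +x and 29 mm to +y of the pliers' origin; x runs along the arm to the pin. It turns freely inwards about the upright pin by up to 0.22 rad; a light spring (1 to 1.7 N at the grip) opens it. The handles are not geared together: squeezed at both grips, the plug centres itself.
- handle_r: Right (-y) handle, the mirror image of the left: pin 50 mm to +x and 29 mm to -y of the pliers' origin.
- jaw_l (a point): Inner face of the left jaw pad at its zero setting, 50 mm from the pin, 41 mm above the table. The pads are upright round steel bars on the arms' inner sides, 33 to 49 mm above the table, 42 mm apart when open. The left one is on an adjusting screw, set anew each time: it stands 0 to 7 mm farther in than this point. The arms' tops are 51 mm above the table.
- jaw_r (a point): Inner face of the right jaw pad, 50 mm from the pin, 41 mm above the table. A newton at each grip makes about 2.4 N at the pads. More than 36 N between a pad and the plug (about 15 N at the grips) crushes it, and once the lock is home the stop is hard: stop squeezing as soon as it has given.
- grip_l (a point): Where to squeeze the left handle: outer face of its rubber grip (22 mm high, 29 to 51 mm above the table, 60 to 140 mm from the pin), 120 mm from the pin, 40 mm up. Open, grip_l and grip_r are 68 mm apart; loaded, the pads meet the plug at about 42 to 58 mm, the lock gives some 11 mm closer and the hard stop is only some 3 mm after that; the exact spread must be felt.
- grip_r (a point): Where to squeeze the right handle: outer face of its rubber grip, 120 mm from the pin, 40 mm above the table.
- tray: Shallow grey parts tray, fixed, 240 (x) x 120 (y) x 12 mm, walls and floor 3 mm thick. Origin: centre of its underside. Three plugs stand in it along its length, about 80 mm apart, in any order.
- round_plug: Bystander in the tray: squat round black plug, 36 mm across, 34 mm high.
- low_plug: Bystander in the tray: low rectangular black plug 36 x 26 x 32 mm without tower.
- tape_roll: Bystander: black roll of tape lying flat on the table, 68 mm across, 19 mm high.
- screwdriver: Bystander: screwdriver 170 mm long lying on the table.
There are look-alikes about, which are no part of the job. There is more than one size of the pliers; the job needs the larger.

How it is judged:
By the outcome, as a careful person would: the job done as asked, in the order asked, and still so for the second after the job is handed in, with the robot touching nothing.
It also fails if it takes over 54 s, if anything falls off the work surface, if the arm or the gripper's body presses on something with over 40 N, if the wrist force passes 120 N, or if a joint passes its speed limit or range.

ROBOT

A 7-joint arm with a two-finger parallel gripper is mounted at the origin on the work surface. World frame = base frame: x ahead of the robot, y to its left, z up, the work surface at z = 0. Lengths are in m, angles in rad, forces in N, time in s.
With the tool pointing down it reaches from about 0.4 to 0.85 m from the base axis. Payload 10.4 kg.
Tool frame: the origin (TCP) lies at the centre of the arm's flange, where the gripper is bolted on; the fingertips stand 173 mm ahead of it and the grasp point (between the pads) lies 155 mm ahead of it (tcp_to_grasp is the distance from the TCP to the grasp point, in m); z points along the fingers, y is the line along which they close (so a half turn about z gives the same grasp; the last joint's range is limited). The gripper opens to 85 mm and grips with 20 to 120 N. Pads are 22 mm wide; open, the fingers measure 114 mm over their backs; the gripper's body (76 mm by 85 mm) begins 54 mm behind the grasp point. The pads swing forward as they close: fully open they stand 13 mm farther back than shut.
Start: joints at [1.099, 0.332, -0.065, 1.46, 0.022, 1.35, -0.088], TCP at [0.271, -0.563, 0.405] pointing down, gripper open.
Joint ranges: [-2.6, 2.6], [-0.5, 2.12], [-1.47, 1.34], [0.16, 2.42], [-1.27, 4.41], [0.06, 2.06], [-2.6, 2.6]. Speed limits (rad/s): [2.22, 2.22, 2.79, 2.79, 3.14, 3.14, 3.14].

INTERFACE

Orientations are given as a 3x3 rotation matrix whose columns are the frame's x, y, z axes.
In Python, from plant import state, get_image, sign_off, tcp_to_grasp gives the robot as it stands. The module is installed in compiled form; this text tells all that it offers.
- The arm moves only by the tool play_rows, never from a script. Its argument "moves" is a list that holds one entry, the list of rows, each a list of 7 numbers: the shift along the tool's x, y, z in units of 25 mm (1.0 is 25 mm), then the turn, a rotation vector about the tool's x, y, z in units of 5 degrees (1.0 is 5 degrees), then the closure, from -1 (fully open) to 1 (shut). In form: [[[tx, ty, tz, wx, wy, wz, grip], ...]]. A call has 1 to 10 rows; each row shifts and turns the commanded pose from where the row before left it, along the tool's axes as they then stand; what a row does not reach is not made up. A row lasts 1/10 s, in which the tool goes at most 50 mm and 8.59 degrees, less where a joint would pass 70% of its speed; a pose out of reach is approached as far as the arm can. A call is refused whole if a number of a shift passes 1 or a number of a turn 1, either way. A call with a gripper value outside its range is refused whole. The fingers move at their own pace and stop on an object; the grip force is fixed at half the most. Time passes only in rows, so rows that do not move let the fingers close. It gives the time, the measured TCP pose, the force, the opening and the grip force at its end, in the units of the state.
- state(): the state, without advancing time (a new reading comes with each control period).
- get_image(name): name is "scene" or "top"; returns a dict with "pixels" (420x560x3 uint8, blue, green, red), "camera_matrix" (3x3 intrinsics, pixels), "rvec" (rotation vector, rad) and "tvec" (3), from world to camera coordinates, as OpenCV has them. Camera axes: x right, y down, z forward; pixel columns grow to the right and rows downward; lengths in m; the calibration is good to about 2 mm. A picture is of the moment at which its call begins. There is no depth.
- sign_off(): hands the job in; it is judged then, once.
The state is a dict: "time_s": time; "joint_positions": joint angles; "joint_vel": joint speeds; "tau": joint torques, N m; "tool_pos": TCP position; "orientation": TCP orientation; "force": force on the tool from outside, world axes, zero at the start; "moment": the same for the moment, N m; "opening": finger opening in m; "gripper_force": force on a finger pad.
Only numpy, scipy, OpenCV 4.12 (cv2) and the standard library are available. Lean on these libraries where they do the work, as an engineer would, in place of code of your own. Each camera call takes 0.05 s, during which the arm holds its last target. There are 200 camera calls.

## Working session

There is one attempt and no reset: what is moved stays moved. The work goes in short steps, Python scripts to look and compute and a tool call to move; the robot and the scene stay as the last step left them, time stands still between calls to the robot, and variables do not carry over. Pictures are saved under pics/ and viewed, at most 10 in all, crops included, and the job is handed in when it is done.

Besides the shell and the picture viewer there is one more tool, called after "Emit:" as name(argument=value, ...) on one line, values as JSON. play_rows: Moves the arm, as the interface text tells. Its arguments: {"type":"object","properties":{"moves":{"type":"array"}},"required":["moves"]}

```bash
mkdir -p pics
cat > h.py <<'E'
import numpy as np,cv2
from plant import *
def snap(n,f,crop=None,s=1):
    d=get_image(n); im=d['pixels']; np.savez('pics/'+f+'.npz',K=d['camera_matrix'],r=d['rvec'],t=d['tvec'],im=im)
    save(f,f,crop,s)
def save(src,f,crop=None,s=1):
    im=np.load('pics/'+src+'.npz')['im']
    if crop: im=im[crop[1]:crop[3],crop[0]:crop[2]]
    cv2.imwrite('pics/'+f+'.png',cv2.resize(im,None,fx=s,fy=s,interpolation=cv2.INTER_CUBIC))
def ray(f,u,v,z):
    d=np.load('pics/'+f+'.npz'); R=cv2.Rodrigues(d['r'])[0]; c=-R.T@d['t'].ravel()
    w=R.T@np.linalg.inv(d['K'])@[u,v,1]; return c+w*(z-c[2])/w[2]
def proj(f,p):
    d=np.load('pics/'+f+'.npz'); return cv2.projectPoints(np.array(p,float).reshape(-1,3),d['r'],d['t'],d['K'],None)[0].reshape(-1,2)
E
python3 - <<'E'
from h import *
snap('top','t0',None,1.4);snap('scene','s0',None,1.4)
s=state();print(s['tool_pos'],s['orientation'],s['force'],s['opening'],tcp_to_grasp)
for f in('t0','s0'):
    d=np.load('pics/'+f+'.npz');print(d['K'][0,0],-cv2.Rodrigues(d['r'])[0].T@d['t'].ravel())
E
```

```text
[ 0.27112526 -0.56300562  0.4039906 ] [[ 9.00973092e-01  4.33874551e-01 -6.01597236e-04]
 [ 4.33874966e-01 -9.00972354e-01  1.15407178e-03]
 [-4.13001003e-05 -1.30080560e-03 -9.99999153e-01]] [ 0.3678823  -0.10639445  0.99686642] 0.08585281667773256 0.1547
494.63069284313855 [ 0.38792728 -0.02010251  0.85415279]
443.1525376287736 [ 0.82779496 -0.29735638  0.65285474]
```

View pics/t0.png

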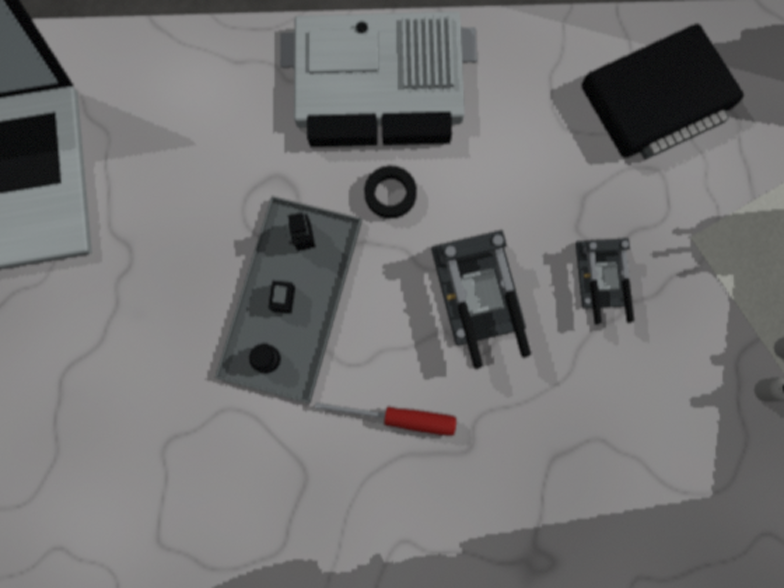

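View pics/s0.png

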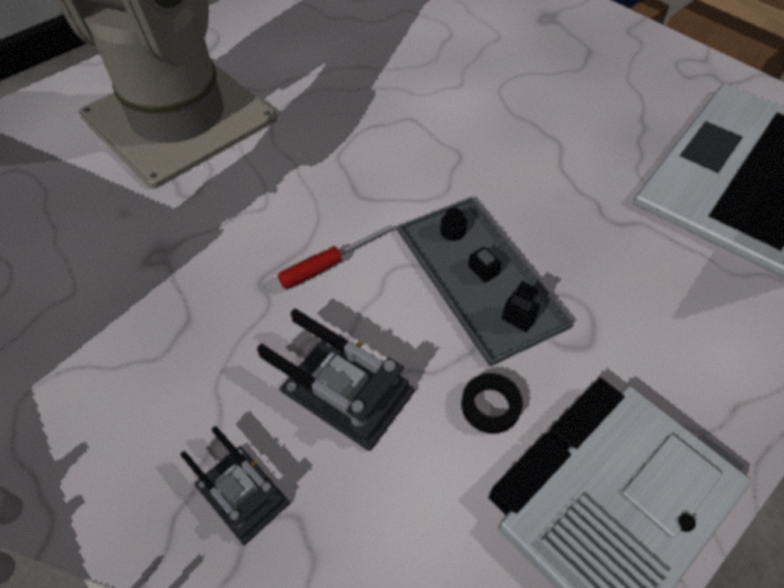

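Top view: in the tray there are three black plugs: the tall one at about (302,231), with tower shadow; the low one at (282,297); the round one at (264,358). The larger pliers are at (480,295) and the smaller look-alike at (605,280). My choices are the plug at (302,231) and the pliers at (480,295). Next, close crops.

Run:
```python
from h import *
save('t0','t0c',(190,130,390,270),4);save('s0','s0c',(170,130,410,330),3)
```

```text
(no output)
```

View pics/t0c.png

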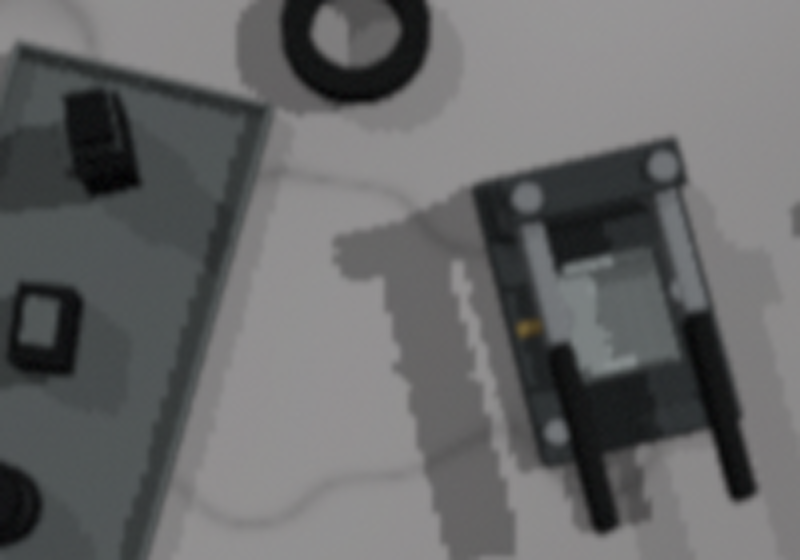

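View pics/s0c.png

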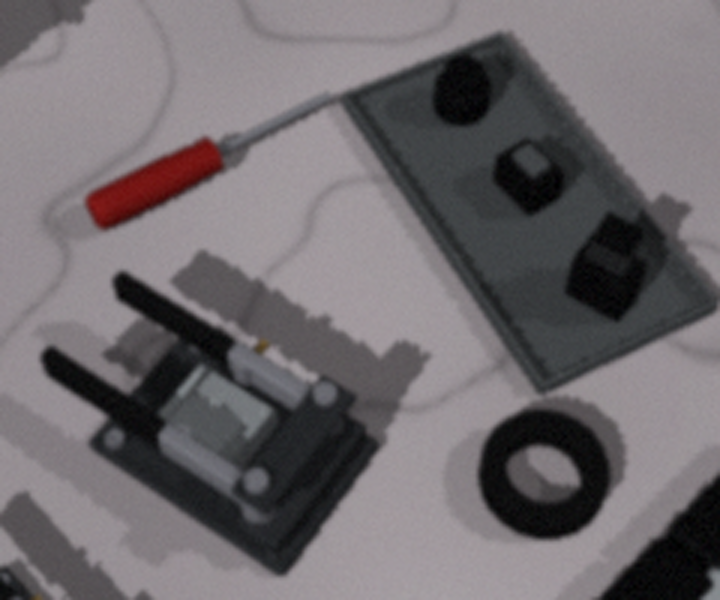

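Run:
```python
from h import *
def g(f,c,s):
    im=np.load('pics/'+f+'.npz')['im'][c[1]:c[3],c[0]:c[2]].astype(float)
    im=255*np.clip(im/110,0,1)**.5
    return cv2.resize(im.astype(np.uint8),None,fx=s,fy=s,interpolation=cv2.INTER_CUBIC)
cv2.imwrite('pics/e.png',np.hstack([g('t0',(200,145,232,185),12),g('s0',(352,195,384,235),12)]))
c=lambda u,v:(u/4+190,v/4+130)
for n,p,z in [('pinL',(527,197),.058),('pinR',(661,165),.058),('tipL',(603,528),.051),('tipR',(742,497),.051),('baseBL',(475,187),.01),('baseFL',(548,465),.01),('baseBR',(677,140),.058),
 ('trayTL',(20,45),.012),('trayTR',(270,108),.012)]:
    print(n,ray('t0',*c(*p),z).round(4))
c=lambda u,v:(u/3+170,v/3+130)
for n,p,z in [('pinL',(325,393),.058),('pinR',(257,481),.058),('tipL',(122,281),.051),('tipR',(50,355),.051)]:print('s',n,ray('s0',*c(*p),z).round(4))
```

```text
pinL [ 0.589  -0.0838  0.058 ]
pinR [ 0.6013 -0.1399  0.058 ]
tipL [ 0.4523 -0.1097  0.051 ]
tipR [ 0.4635 -0.1664  0.051 ]
baseBL [ 0.6063 -0.065   0.01  ]
baseFL [ 0.483 -0.092  0.01 ]
baseBR [ 0.6119 -0.1471  0.058 ]
trayTL [0.6763 0.136  0.012 ]
trayTR [0.6442 0.0246 0.012 ]
s pinL [ 0.5885 -0.0811  0.058 ]
s pinR [ 0.6011 -0.1378  0.058 ]
s tipL [ 0.4603 -0.1118  0.051 ]
s tipR [ 0.4711 -0.1675  0.051 ]
```

View pics/e.png

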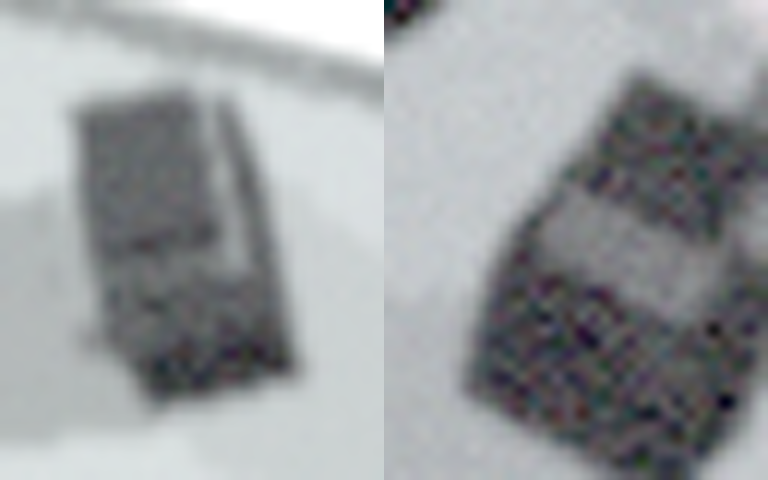

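```bash
cat > fit.py <<'E'
from h import *
from scipy.optimize import minimize
def box(x0,x1,y0,y1,z0,z1): return np.array([[x,y,z] for x in(x0,x1) for y in(y0,y1) for z in(z0,z1)])/1000.
def parts(l): return [box(-18,18,-12,12,0,34),box(-11,11,-9,9,34,64),box(-10,10,12,12+l,8,26)]
def sil(f,p,z,l=7,S=4,c=None):
    cy,sy=np.cos(p[2]),np.sin(p[2]); R=np.array([[cy,-sy,0],[sy,cy,0],[0,0,1]])
    m=np.zeros(((c[3]-c[1])*S,(c[2]-c[0])*S),np.uint8)
    for b in parts(l):
        q=(proj(f,b@R.T+[p[0],p[1],z])-c[:2]+.5)*S
        cv2.fillConvexPoly(m,cv2.convexHull(np.round(q*16).astype(np.int32)),255,shift=4)
    return cv2.resize(m,None,fx=1/S,fy=1/S,interpolation=cv2.INTER_AREA)/255.
def fit(views,z,inits,thr,off=True,l=7):
    # per-view image offset absorbs calibration error only if off
    out=[]
    def soft(f,c):
        g=np.load('pics/'+f+'.npz')['im'][c[1]:c[3],c[0]:c[2]].max(2).astype(float)
        return np.clip((thr[1]-g)/(thr[1]-thr[0]),0,1)
    T=[(f,c,soft(f,c)) for f,c in views]
    cost=lambda p:sum(((cv2.GaussianBlur(sil(f,p,z,l,c=c),(0,0),.7)-t)**2).sum() for f,c,t in T)
    for i in inits:
        r=minimize(cost,i,method='Nelder-Mead',options=dict(initial_simplex=np.array(i)+np.array([[0,0,0],[.005,0,0],[0,.005,0],[0,0,.15]]),xatol=1e-4,fatol=1e-3))
        out.append((round(r.fun,2),r.x.round(4)))
    return sorted(out,key=lambda o:o[0])
E
python3 - <<'E'
from fit import *
tc=(200,145,232,185);sc=(348,190,390,240)
print(ray('t0',212,160,.067),ray('s0',376,205,.067))
for f,c in(('t0',tc),('s0',sc)):
    g=np.load('pics/'+f+'.npz')['im'][c[1]:c[3],c[0]:c[2]].max(2); print(np.histogram(g,bins=range(0,130,8)))
ini=[(.645,.09,a) for a in (-.25,.1,-.25+np.pi,.1+np.pi)]
for v in([('t0',tc)],[('s0',sc)],[('t0',tc),('s0',sc)]): print(fit(v,.003,ini,(22,42)))
E
```

```text
[0.62420474 0.09719496 0.067     ] [0.62593644 0.10133843 0.067     ]
(array([ 13,  68, 187,  59,  32,  50,  91, 190,  59, 251, 226,   5,   5,
         4,   6,   6]), array([  0,   8,  16,  24,  32,  40,  48,  56,  64,  72,  80,  88,  96,
       104, 112, 120, 128]))
(array([ 71, 382, 124, 146, 110,  69,  54, 372, 544, 141,  25,   9,   5,
         6,   2,   4]), array([  0,   8,  16,  24,  32,  40,  48,  56,  64,  72,  80,  88,  96,
       104, 112, 120, 128]))
[(np.float64(85.51), array([0.6267, 0.0978, 0.2894])), (np.float64(86.03), array([0.6269, 0.0975, 0.3259])), (np.float64(88.88), array([0.6262, 0.1011, 3.5435])), (np.float64(92.65), array([0.6272, 0.0998, 3.4235]))]
[(np.float64(123.18), array([0.6279, 0.1   , 0.2302])), (np.float64(123.6), array([0.628 , 0.0998, 0.2271])), (np.float64(128.53), array([0.6277, 0.101 , 3.348 ])), (np.float64(128.82), array([0.6277, 0.1006, 3.3515]))]
[(np.float64(217.93), array([0.6281, 0.099 , 0.2347])), (np.float64(218.08), array([0.6279, 0.0992, 0.2496])), (np.float64(223.74), array([0.6276, 0.1001, 3.3935])), (np.float64(224.36), array([0.6276, 0.1003, 3.3956]))]
```

Emit:
play_rows(moves=[[[0, 0, 0.5, 0, 0, 0.82, -1], [0, 0, 0.9, 0, 0, 0.82, -1], [0, 0, 0.9, 0, 0, 0.82, -1], [0.86, -0.96, 0.9, 0, 0, 0, -1], [0.86, -0.96, 0.9, 0, 0, 0, -1], [0.86, -0.96, 0.5, 0, 0, 0, -1], [0.86, -0.96, 0, 0, 0, 0, -1], [0.86, -0.96, 0, 0, 0, 0, -1], [0.86, -0.96, 0, 0, 0, 0, -1], [0.86, -0.96, 0, 0, 0, 0, -1]]])

```text
time_s: 1.1
tool_pos: [0.379, -0.3635, 0.2894]
orientation: [[0.973, 0.232, -0.0], [0.232, -0.973, 0.0], [-0.0, -0.0, -1.0]]
force: [1.2, -0.4, -0.2]
opening: 0.0856
gripper_force: 0.0
```

Emit:
play_rows(moves=[[[0.86, -0.96, 0, 0, 0, 0, -1], [0.86, -0.96, 0, 0, 0, 0, -1], [0.86, -0.96, 0, 0, 0, 0, -1], [0.86, -0.96, 0, 0, 0, 0, -1], [0.86, -0.96, 0, 0, 0, 0, -1], [0.86, -0.96, 0, 0, 0, 0, -1], [0.86, -0.96, 0, 0, 0, 0, -1], [0.86, -0.96, 0, 0, 0, 0, -1], [0.86, -0.96, 0, 0, 0, 0, -1], [0.86, -0.96, 0, 0, 0, 0, -1]]])

```text
time_s: 2.1
tool_pos: [0.5324, -0.0803, 0.2895]
orientation: [[0.973, 0.232, -0.0], [0.232, -0.973, -0.0], [-0.0, -0.0, -1.0]]
force: [0.4, 0.5, 0.4]
opening: 0.0852
gripper_force: 0.0
```

Emit:
play_rows(moves=[[[0.77, -0.87, 0, 0, 0, 0, -1], [0.77, -0.87, 0, 0, 0, 0, -1], [0.77, -0.87, 0, 0, 0, 0, -1], [0.77, -0.87, 0, 0, 0, 0, -1], [0.77, -0.87, 0, 0, 0, 0, -1], [0.77, -0.87, 0, 0, 0, 0, -1], [0.77, -0.87, 0, 0, 0, 0, -1], [0, 0, 0, 0, 0, 0, -1]]])

```text
time_s: 2.9
tool_pos: [0.6281, 0.1024, 0.2892]
orientation: [[0.972, 0.237, -0.001], [0.237, -0.972, 0.003], [0.0, -0.003, -1.0]]
force: [-0.5, 0.2, -0.4]
opening: 0.0855
gripper_force: 0.0
```

Run:
```python
from h import *
snap('scene','s1');snap('top','t1')
s=state();print(s['tool_pos'])
def g(f,c,s):
    im=np.load('pics/'+f+'.npz')['im'][c[1]:c[3],c[0]:c[2]].astype(float)
    im=255*np.clip(im/160,0,1)**.6
    return cv2.resize(im.astype(np.uint8),None,fx=s,fy=s,interpolation=cv2.INTER_CUBIC)
cv2.imwrite('pics/e1.png',np.hstack([g('t1',(175,110,255,210),5),g('s1',(325,150,405,250),5)]))
```

```text
[0.6276599  0.09837089 0.28906167]
```

View pics/e1.png

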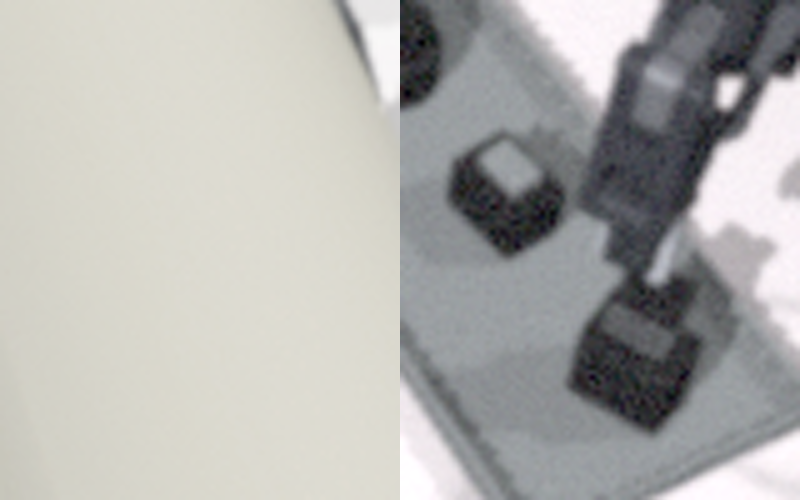

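Run:
```python
from fit import *
def g(f,c,s):
    im=np.load('pics/'+f+'.npz')['im'][c[1]:c[3],c[0]:c[2]].astype(float)
    im=255*np.clip(im/110,0,1)**.5
    return cv2.resize(im.astype(np.uint8),None,fx=s,fy=s,interpolation=cv2.INTER_CUBIC)
rows=[]
for f,c in(('t0',(200,145,232,187)),('s0',(352,195,388,237))):
    for p in((.628,.099,.235),(.6275,.1003,.235+np.pi)):
        im=g(f,c,7); 
        cy,sy=np.cos(p[2]),np.sin(p[2]);R=np.array([[cy,-sy,0],[sy,cy,0],[0,0,1]])
        for b,col in zip(parts(7),((0,255,0),(0,255,255),(0,0,255))):
            q=((proj(f,b@R.T+[p[0],p[1],.003])-c[:2]+.5)*7).astype(int)
            for i in range(8):
                for j in(1,2,4):
                    if i<i^j: cv2.line(im,tuple(map(int,q[i])),tuple(map(int,q[i^j])),col,1)
        rows.append(cv2.copyMakeBorder(im,0,0,0,252-im.shape[1],cv2.BORDER_CONSTANT))
    rows.insert(len(rows)-2,None)
R=[r for r in rows if r is not None]
o=np.vstack([np.hstack(R[:2]),np.hstack(R[2:])]);cv2.imwrite('pics/e2.png',o);print(o.shape)
```

```text
(588, 504, 3)
```

View pics/e2.png

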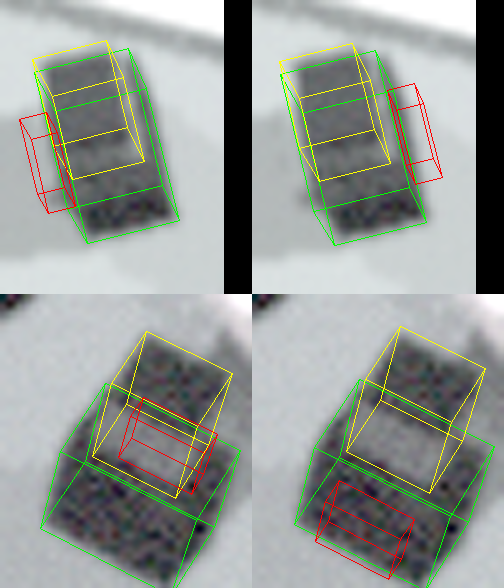

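The overlays show that only the first hypothesis fits: the lock plate is on the plug's world +y side, and the plug is at about (0.628, 0.099) with yaw about 0.235. Now descend and grip.

Emit:
play_rows(moves=[[[0, 0, 0.8, 0, 0, 0, -1], [0, 0, 0.8, 0, 0, 0, -1], [0, 0, 0.8, 0, 0, 0, -0.3], [0, 0, 0.64, 0, 0, 0, 0], [0, 0, 0, 0, 0, 0, 0.3], [0, 0, 0, 0, 0, 0, 1], [0, 0, 0, 0, 0, 0, 1], [0, 0, 0, 0, 0, 0, 1], [0, 0, 0, 0, 0, 0, 1], [0, 0, 0, 0, 0, 0, 1]]])

```text
time_s: 4.0
tool_pos: [0.6283, 0.0979, 0.2148]
orientation: [[0.973, 0.232, 0.002], [0.232, -0.973, -0.0], [0.002, 0.0, -1.0]]
force: [0.7, -0.7, 6.9]
opening: 0.0169
gripper_force: 62.1
```

Emit:
play_rows(moves=[[[0, 0, -0.5, 0, 0, 0, 1], [0, 0, -1, 0, 0, 0, 1], [0, 0, -1, 0, 0, 0, 1], [0, 0, -0.7, 0, 0, 0, 1]]])

```text
time_s: 4.4
tool_pos: [0.6279, 0.0982, 0.2961]
orientation: [[0.973, 0.232, 0.001], [0.232, -0.973, 0.0], [0.001, -0.0, -1.0]]
force: [-0.1, -1.8, -1.4]
opening: 0.0169
gripper_force: 61.1
```

Run:
```python
from h import *
s=state();print(s['tool_pos'],s['opening'],s['gripper_force'],s['force'])
yaw=.21;R=np.array([[np.cos(yaw),-np.sin(yaw)],[np.sin(yaw),np.cos(yaw)]]);o=np.array([.5461,-.1214])
c=lambda u,v:(u/4+190,v/4+130)
for n,p,z in [('farwall',(588,265),.032),('nearwall',(615,369),.032),('platR far',(655,247),.032),('platR near',(682,360),.032)]:
    w=ray('t0',*c(*p),z);print(n,w.round(4),(1000*R.T@(w[:2]-o)).round(1))
# enhanced picture with model overlay
def g(f,c,s):
    im=np.load('pics/'+f+'.npz')['im'][c[1]:c[3],c[0]:c[2]].astype(float)
    im=255*np.clip(im/160,0,1)**.6
    return cv2.resize(im.astype(np.uint8),None,fx=s,fy=s,interpolation=cv2.INTER_CUBIC)
L=[[(20,-22,32),(20,22,32),(-20,22,32),(-20,-22,32),(20,-22,32)]]
for y in(29,-29): L.append([(50,y-5,51),(50,y+5,51),(-90,y+5,51),(-90,y-5,51),(50,y-5,51)])
L.append([(41,-40,58),(41,40,58)])
out=[]
for f,cr in(('t0',(300,160,380,270)),('s0',(178,208,298,328))):
    im=g(f,cr,5)
    for l in L:
        P=np.array(l)/1000.;P[:,:2]=P[:,:2]@R.T+o
        q=((proj(f,P)-cr[:2]+.5)*5).astype(np.int32);cv2.polylines(im,[q],False,(0,0,255),1)
    out.append(cv2.copyMakeBorder(im,0,600-im.shape[0],0,0,cv2.BORDER_CONSTANT))
o=np.hstack(out);o=cv2.resize(o,None,fx=.8,fy=.8,interpolation=cv2.INTER_AREA);print(o.shape);cv2.imwrite('pics/e3.png',o)
```

```text
[0.62786235 0.09816118 0.29607057] 0.01694682294109191 61.051915884017944 [-0.05932236 -1.75936672 -1.42689262]
farwall [ 0.5652 -0.1106  0.032 ] [20.9  6.6]
nearwall [ 0.5203 -0.1199  0.032 ] [-25.    6.8]
platR far [ 0.5723 -0.1394  0.032 ] [ 21.9 -23.1]
platR near [ 0.5234 -0.1482  0.032 ] [-27.8 -21.5]
(480, 800, 3)
```

View pics/e3.png

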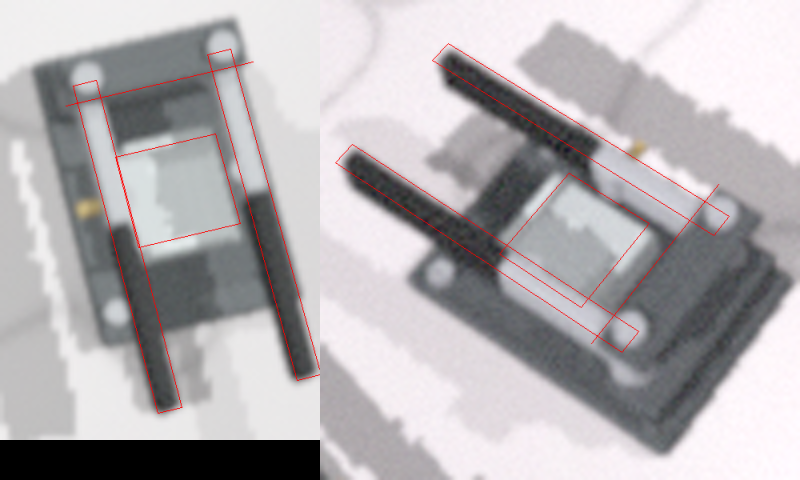

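Emit:
play_rows(moves=[[[-0.3, 0.4, 0, 0, 0, 0, 1], [-0.6, 0.92, 0, 0, 0, 0, 1], [-0.6, 0.92, 0, 0, 0, 0, 1], [-0.6, 0.92, 0, 0, 0, 0, 1], [-0.6, 0.92, 0, 0, 0, 0, 1], [-0.6, 0.92, 0, 0, 0, 0, 1], [-0.6, 0.92, 0, 0, 0, 0, 1], [-0.6, 0.92, 0, 0, 0, 0, 1], [-0.6, 0.92, 0, 0, 0, 0, 1], [-0.19, 0.31, 0, 0, 0, 0.33, 1]]])

```text
time_s: 5.4
tool_pos: [0.544, -0.1329, 0.2926]
orientation: [[0.98, 0.199, -0.002], [0.199, -0.98, -0.001], [-0.003, 0.001, -1.0]]
force: [-0.0, 0.1, -2.1]
opening: 0.0166
gripper_force: 61.0
```

Emit:
play_rows(moves=[[[0, 0, 0, 0, 0, 0, 1], [0, 0, 0, 0, 0, 0, 1]]])

```text
time_s: 5.6
tool_pos: [0.546, -0.1281, 0.2934]
orientation: [[0.979, 0.205, -0.0], [0.205, -0.979, 0.001], [-0.0, -0.001, -1.0]]
force: [0.6, 1.0, -1.4]
opening: 0.0172
gripper_force: 61.0
```

Run:
```python
from h import *
s=state();print(s['tool_pos'],s['orientation'][:2,0],s['force'])
snap('scene','s2');d=np.load('pics/s2.npz')['im'][160:310,190:330].astype(float)
cv2.imwrite('pics/s2c.png',cv2.resize((255*np.clip(d/160,0,1)**.6).astype(np.uint8),None,fx=4,fy=4,interpolation=cv2.INTER_CUBIC))
snap('top','t2')
```

```text
[ 0.54596862 -0.12811118  0.29335448] [0.97881646 0.20473958] [ 0.59875975  1.02850219 -1.41612499]
```

View pics/s2c.png

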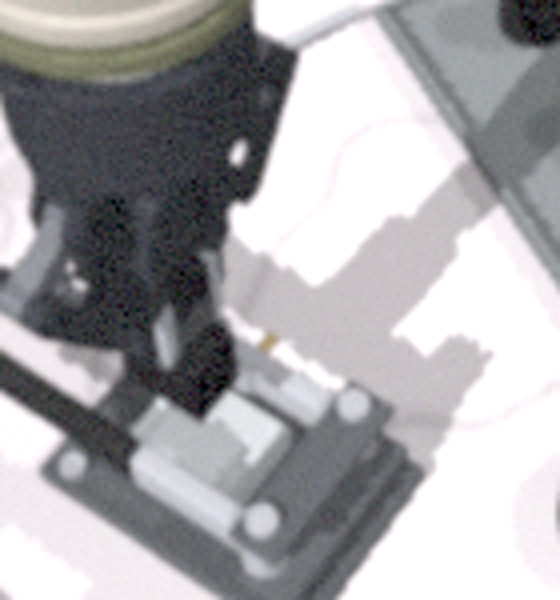

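Emit:
play_rows(moves=[[[0, 0, 0.6, 0, 0, 0, 1], [0, 0, 0.6, 0, 0, 0, 1], [0, 0, 0.5, 0, 0, 0, 1], [0, 0, 0.1, 0, 0, 0, 1], [0, 0, 0.08, 0, 0, 0, 1], [0, 0, 0.08, 0, 0, 0, 1], [0, 0, 0, 0, 0, 0, 1]]])

```text
time_s: 6.4
tool_pos: [0.5461, -0.1291, 0.2449]
orientation: [[0.979, 0.204, 0.001], [0.204, -0.979, -0.0], [0.0, 0.0, -1.0]]
force: [-0.3, 0.4, -1.3]
opening: 0.017
gripper_force: 61.0
```

Emit:
play_rows(moves=[[[0, 0, 0.05, 0, 0, 0, 1], [0, 0, 0.05, 0, 0, 0, 1], [0, 0, 0, 0, 0, 0, 1]]])

```text
time_s: 6.7
tool_pos: [0.546, -0.129, 0.2422]
orientation: [[0.979, 0.204, 0.0], [0.204, -0.979, -0.0], [0.0, 0.0, -1.0]]
force: [0.2, 0.5, -1.4]
opening: 0.017
gripper_force: 61.0
```

Emit:
play_rows(moves=[[[0, 0, 0.05, 0, 0, 0, 1], [0, 0, 0.03, 0, 0, 0, 1], [0, 0, 0, 0, 0, 0, 1]]])

```text
time_s: 7.0
tool_pos: [0.5459, -0.129, 0.2401]
orientation: [[0.979, 0.204, -0.0], [0.204, -0.979, -0.0], [-0.0, 0.0, -1.0]]
force: [-0.1, -0.3, -1.5]
opening: 0.0171
gripper_force: 61.0
```

Emit:
play_rows(moves=[[[0, 0, 0.05, 0, 0, 0, 1], [0, 0, 0.05, 0, 0, 0, 1], [0, 0, 0.03, 0, 0, 0, 1], [0, 0, 0, 0, 0, 0, 1]]])

```text
time_s: 7.4
tool_pos: [0.5459, -0.129, 0.2368]
orientation: [[0.979, 0.204, -0.0], [0.204, -0.979, -0.0], [-0.0, -0.0, -1.0]]
force: [-0.1, 0.1, -1.3]
opening: 0.017
gripper_force: 61.0
```

Emit:
play_rows(moves=[[[0, 0, 0.03, 0, 0, 0, 1], [0, 0, 0, 0, 0, 0, 1]]])

```text
time_s: 7.6
tool_pos: [0.546, -0.129, 0.2361]
orientation: [[0.979, 0.204, -0.0], [0.204, -0.979, -0.0], [-0.0, 0.0, -1.0]]
force: [0.2, 0.2, -1.6]
opening: 0.0169
gripper_force: 61.0
```

Emit:
play_rows(moves=[[[0, 0, 0.03, 0, 0, 0, 1], [0, 0, 0, 0, 0, 0, 1]]])

```text
time_s: 7.8
tool_pos: [0.5461, -0.129, 0.2358]
orientation: [[0.979, 0.204, 0.0], [0.204, -0.979, -0.0], [0.0, 0.0, -1.0]]
force: [-0.5, 0.8, 2.6]
opening: 0.0168
gripper_force: 61.6
```

Emit:
play_rows(moves=[[[0, 0, 0.03, 0, 0, 0, 1], [0, 0, 0, 0, 0, 0, 1]]])

```text
time_s: 8.0
tool_pos: [0.5462, -0.1289, 0.2357]
orientation: [[0.979, 0.204, 0.001], [0.204, -0.979, -0.0], [0.0, 0.0, -1.0]]
force: [-3.6, 1.0, 9.6]
opening: 0.0168
gripper_force: 62.8
```

Emit:
play_rows(moves=[[[0, 0, -0.03, 0, 0, 0, 1], [0, 0, 0, 0, 0, 0, 0.4], [0, 0, 0, 0, 0, 0, 0.3], [0, 0, 0, 0, 0, 0, 0.2], [0, 0, 0, 0, 0, 0, 0.1], [0, 0, 0, 0, 0, 0, 0], [0, 0, 0, 0, 0, 0, 0]]])

```text
time_s: 8.7
tool_pos: [0.546, -0.129, 0.2354]
orientation: [[0.979, 0.204, 0.0], [0.204, -0.979, -0.0], [0.0, 0.0, -1.0]]
force: [-0.1, -0.9, 0.0]
opening: 0.043
gripper_force: 0.0
```

Emit:
play_rows(moves=[[[0, 0, -0.4, 0, 0, 0, 0], [0, 0, -0.9, 0, 0, 0, 0], [0, 0, -1, 0, 0, 0, -0.4], [-0.5, 0, -0.7, 0, 0, 0, -0.8], [-1, 0, 0, 0, 0, 0, -1], [-1, 0, 0, 0, 0, 0, -1], [0, 0, 0, 0, 0, 0, -1]]])

```text
time_s: 9.4
tool_pos: [0.4827, -0.1427, 0.3113]
orientation: [[0.979, 0.202, -0.0], [0.202, -0.979, -0.001], [-0.001, 0.001, -1.0]]
force: [0.3, -0.2, -0.3]
opening: 0.0852
gripper_force: 0.0
```

Run:
```python
from h import *
s=state();print(s['tool_pos'],s['orientation'][:2,0],s['force'],s['opening'])
snap('scene','s3');snap('top','t3')
def g(f,c,s):
    d=np.load('pics/'+f+'.npz')['im'][c[1]:c[3],c[0]:c[2]].astype(float)
    return cv2.resize((255*np.clip(d/160,0,1)**.6).astype(np.uint8),None,fx=s,fy=s,interpolation=cv2.INTER_CUBIC)
cv2.imwrite('pics/e4.png',np.hstack([g('t3',(280,150,380,270),4),g('s3',(190,200,290,320),4)]))
```

```text
[ 0.48271075 -0.1427307   0.31128322] [0.97939187 0.20196785] [ 0.29895705 -0.16722452 -0.33788012] 0.08522410493990233
```

View pics/e4.png

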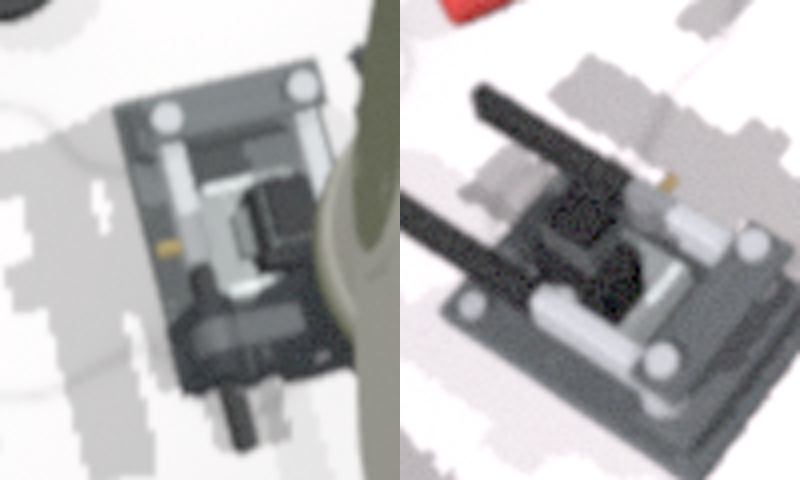

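The top view (left panel) shows the plug upright in the nest at (285,220), with the grey lock plate facing the left pad at (240,232). Now go over the grips.

Emit:
play_rows(moves=[[[-0.21, -0.3, 0.5, 0, 0, 0, -1], [0, 0, 0.9, 0, 0, 0, -1], [0, 0, 0.9, 0, 0, 0, -1], [0, 0, 0.4, 0, 0, 0, -1], [0, 0, 0.4, 0, 0, 0, -1], [0, 0, 0.4, 0, 0, 0, -1], [0, 0, 0, 0, 0, 0, -1]]])

```text
time_s: 10.2
tool_pos: [0.4781, -0.1354, 0.2221]
orientation: [[0.979, 0.204, -0.001], [0.204, -0.979, 0.0], [-0.001, -0.001, -1.0]]
force: [-0.6, 0.0, -0.0]
opening: 0.0858
gripper_force: 0.0
```

Emit:
play_rows(moves=[[[0, 0, 0.4, 0, 0, 0, -1], [0, 0, 0.4, 0, 0, 0, -1], [0, 0, 0.4, 0, 0, 0, -1], [0, 0, 0.1, 0, 0, 0, -1], [0, 0, 0, 0, 0, 0, -1]]])

```text
time_s: 10.7
tool_pos: [0.4779, -0.1354, 0.1899]
orientation: [[0.979, 0.204, -0.001], [0.204, -0.979, 0.0], [-0.001, -0.0, -1.0]]
force: [0.4, 0.4, -0.1]
opening: 0.0857
gripper_force: 0.0
```

Emit:
play_rows(moves=[[[0, 0, 0, 0, 0, 0, -0.8], [0, 0, 0, 0, 0, 0, -0.7], [0, 0, 0, 0, 0, 0, -0.6], [0, 0, 0, 0, 0, 0, -0.6]]])

```text
time_s: 11.1
tool_pos: [0.4782, -0.1355, 0.1907]
orientation: [[0.979, 0.204, 0.001], [0.204, -0.979, -0.0], [0.0, 0.0, -1.0]]
force: [0.7, 0.1, -0.6]
opening: 0.0684
gripper_force: 0.2
```

Emit:
play_rows(moves=[[[0, 0, 0, 0, 0, 0, -0.55], [0, 0, 0, 0, 0, 0, -0.5], [0, 0, 0, 0, 0, 0, -0.5]]])

```text
time_s: 11.4
tool_pos: [0.4783, -0.1356, 0.1906]
orientation: [[0.979, 0.204, 0.0], [0.204, -0.979, -0.0], [0.0, 0.0, -1.0]]
force: [0.5, 0.5, 2.1]
opening: 0.0642
gripper_force: 1.3
```

Emit:
play_rows(moves=[[[0, 0, 0, 0, 0, 0, -0.45], [0, 0, 0, 0, 0, 0, -0.4], [0, 0, 0, 0, 0, 0, -0.4]]])

```text
time_s: 11.7
tool_pos: [0.4782, -0.1355, 0.1905]
orientation: [[0.979, 0.204, 0.0], [0.204, -0.979, -0.0], [0.0, 0.0, -1.0]]
force: [0.4, -0.7, 2.7]
opening: 0.0601
gripper_force: 1.6
```

Emit:
play_rows(moves=[[[0, 0, 0, 0, 0, 0, -0.36], [0, 0, 0, 0, 0, 0, -0.36]]])

```text
time_s: 11.9
tool_pos: [0.4782, -0.1355, 0.1905]
orientation: [[0.979, 0.204, 0.0], [0.204, -0.979, -0.0], [0.0, 0.0, -1.0]]
force: [0.2, -0.4, 2.7]
opening: 0.0583
gripper_force: 1.6
```

Emit:
play_rows(moves=[[[0, 0, 0, 0, 0, 0, -0.33], [0, 0, 0, 0, 0, 0, -0.33]]])

```text
time_s: 12.1
tool_pos: [0.4782, -0.1355, 0.1905]
orientation: [[0.979, 0.204, 0.0], [0.204, -0.979, -0.0], [0.0, 0.0, -1.0]]
force: [-0.2, -0.4, 1.2]
opening: 0.0573
gripper_force: 1.6
```

Emit:
play_rows(moves=[[[0, 0, 0, 0, 0, 0, -0.3], [0, 0, 0, 0, 0, 0, -0.3]]])

```text
time_s: 12.3
tool_pos: [0.4781, -0.1355, 0.1905]
orientation: [[0.979, 0.204, 0.0], [0.204, -0.979, -0.0], [0.0, 0.0, -1.0]]
force: [0.2, 0.7, 3.1]
opening: 0.0554
gripper_force: 1.7
```

Emit:
play_rows(moves=[[[0, 0, 0, 0, 0, 0, -0.27], [0, 0, 0, 0, 0, 0, -0.27]]])

```text
time_s: 12.5
tool_pos: [0.4781, -0.1355, 0.1905]
orientation: [[0.979, 0.204, 0.0], [0.204, -0.979, -0.0], [0.0, 0.0, -1.0]]
force: [-0.1, 0.4, 2.9]
opening: 0.0542
gripper_force: 1.7
```

Emit:
play_rows(moves=[[[0, 0, 0, 0, 0, 0, -0.24], [0, 0, 0, 0, 0, 0, -0.24]]])

```text
time_s: 12.7
tool_pos: [0.4781, -0.1355, 0.1904]
orientation: [[0.979, 0.204, -0.0], [0.204, -0.979, -0.0], [-0.0, 0.0, -1.0]]
force: [1.4, -0.2, 3.0]
opening: 0.0531
gripper_force: 1.7
```

Emit:
play_rows(moves=[[[0, 0, 0, 0, 0, 0, -0.21], [0, 0, 0, 0, 0, 0, -0.21]]])

```text
time_s: 12.9
tool_pos: [0.4781, -0.1355, 0.1905]
orientation: [[0.979, 0.204, 0.0], [0.204, -0.979, -0.0], [-0.0, 0.0, -1.0]]
force: [-0.9, -0.4, 2.8]
opening: 0.0515
gripper_force: 1.7
```

Emit:
play_rows(moves=[[[0, 0, 0, 0, 0, 0, -0.18], [0, 0, 0, 0, 0, 0, -0.18]]])

```text
time_s: 13.1
tool_pos: [0.4781, -0.1355, 0.1905]
orientation: [[0.979, 0.204, -0.0], [0.204, -0.979, -0.0], [-0.0, 0.0, -1.0]]
force: [-0.9, 0.2, 2.5]
opening: 0.0503
gripper_force: 1.8
```

Emit:
play_rows(moves=[[[0, 0, 0, 0, 0, 0, -0.15], [0, 0, 0, 0, 0, 0, -0.15]]])

```text
time_s: 13.3
tool_pos: [0.4781, -0.1355, 0.1905]
orientation: [[0.979, 0.204, 0.0], [0.204, -0.979, -0.0], [0.0, 0.0, -1.0]]
force: [0.7, 0.8, 2.4]
opening: 0.0489
gripper_force: 1.8
```

Emit:
play_rows(moves=[[[0, 0, 0, 0, 0, 0, -0.12], [0, 0, 0, 0, 0, 0, -0.12]]])

```text
time_s: 13.5
tool_pos: [0.4782, -0.1355, 0.1905]
orientation: [[0.979, 0.204, 0.0], [0.204, -0.979, -0.0], [0.0, 0.0, -1.0]]
force: [0.2, -0.4, 2.5]
opening: 0.0475
gripper_force: 1.8
```

Emit:
play_rows(moves=[[[0, 0, 0, 0, 0, 0, -0.09], [0, 0, 0, 0, 0, 0, -0.09]]])

```text
time_s: 13.7
tool_pos: [0.4781, -0.1355, 0.1905]
orientation: [[0.979, 0.204, 0.0], [0.204, -0.979, -0.0], [0.0, 0.0, -1.0]]
force: [-0.5, -0.5, 2.9]
opening: 0.0465
gripper_force: 1.8
```

Emit:
play_rows(moves=[[[0, 0, 0, 0, 0, 0, -0.06], [0, 0, 0, 0, 0, 0, -0.06]]])

```text
time_s: 13.9
tool_pos: [0.4781, -0.1355, 0.1905]
orientation: [[0.979, 0.204, 0.0], [0.204, -0.979, -0.0], [0.0, 0.0, -1.0]]
force: [0.7, 0.6, 3.1]
opening: 0.0451
gripper_force: 2.0
```

Emit:
play_rows(moves=[[[0, 0, 0, 0, 0, 0, -0.03], [0, 0, 0, 0, 0, 0, -0.03]]])

```text
time_s: 14.1
tool_pos: [0.4782, -0.1355, 0.1906]
orientation: [[0.979, 0.204, 0.0], [0.204, -0.979, -0.0], [0.0, 0.0, -1.0]]
force: [-0.1, -0.4, 4.2]
opening: 0.0438
gripper_force: 4.4
```

Emit:
play_rows(moves=[[[0, 0, 0, 0, 0, 0, 0.0], [0, 0, 0, 0, 0, 0, 0.0]]])

```text
time_s: 14.3
tool_pos: [0.4782, -0.1356, 0.1907]
orientation: [[0.979, 0.204, 0.0], [0.204, -0.979, -0.0], [0.0, 0.0, -1.0]]
force: [-1.0, 0.1, 6.3]
opening: 0.0432
gripper_force: 6.8
```

Emit:
play_rows(moves=[[[0, 0, 0, 0, 0, 0, 0.03], [0, 0, 0, 0, 0, 0, 0.03]]])

```text
time_s: 14.5
tool_pos: [0.4782, -0.1357, 0.1908]
orientation: [[0.979, 0.204, 0.0], [0.204, -0.979, -0.0], [0.0, 0.001, -1.0]]
force: [-1.6, -0.7, 7.7]
opening: 0.0415
gripper_force: 8.7
```

Emit:
play_rows(moves=[[[0, 0, 0, 0, 0, 0, 0.06], [0, 0, 0, 0, 0, 0, 0.06]]])

```text
time_s: 14.7
tool_pos: [0.4783, -0.1358, 0.191]
orientation: [[0.979, 0.203, 0.001], [0.203, -0.979, -0.001], [0.001, 0.001, -1.0]]
force: [-2.3, -1.7, 9.5]
opening: 0.0402
gripper_force: 9.8
```

Emit:
play_rows(moves=[[[0, 0, 0, 0, 0, 0, 0.09], [0, 0, 0, 0, 0, 0, 0.09]]])

```text
time_s: 14.9
tool_pos: [0.4784, -0.136, 0.1911]
orientation: [[0.979, 0.203, 0.001], [0.203, -0.979, -0.001], [0.001, 0.001, -1.0]]
force: [-2.7, -1.5, 10.6]
opening: 0.0387
gripper_force: 10.0
```

Emit:
play_rows(moves=[[[0, 0, 0, 0, 0, 0, 0.12], [0, 0, 0, 0, 0, 0, 0.12]]])

```text
time_s: 15.1
tool_pos: [0.4784, -0.1361, 0.1912]
orientation: [[0.979, 0.203, 0.001], [0.203, -0.979, -0.001], [0.001, 0.001, -1.0]]
force: [-2.4, -2.0, 11.2]
opening: 0.0375
gripper_force: 9.1
```

Emit:
play_rows(moves=[[[0, 0, 0, 0, 0, 0, 0.15], [0, 0, 0, 0, 0, 0, 0.15]]])

```text
time_s: 15.3
tool_pos: [0.4785, -0.1361, 0.1912]
orientation: [[0.979, 0.203, 0.001], [0.203, -0.979, -0.001], [0.001, 0.001, -1.0]]
force: [-3.0, -1.9, 10.2]
opening: 0.0364
gripper_force: 7.1
```

Emit:
play_rows(moves=[[[0, 0, 0, 0, 0, 0, 0.17], [0, 0, 0, 0, 0, 0, 0.17]]])

```text
time_s: 15.5
tool_pos: [0.4785, -0.136, 0.191]
orientation: [[0.979, 0.203, 0.001], [0.203, -0.979, -0.001], [0.001, 0.001, -1.0]]
force: [0.4, -2.3, 6.8]
opening: 0.0355
gripper_force: 4.8
```

Emit:
play_rows(moves=[[[0, 0, 0, 0, 0, 0, 0.185], [0, 0, 0, 0, 0, 0, 0.185]]])

```text
time_s: 15.7
tool_pos: [0.4783, -0.1355, 0.1906]
orientation: [[0.979, 0.204, 0.001], [0.204, -0.979, -0.0], [0.001, 0.0, -1.0]]
force: [1.0, -0.7, 3.6]
opening: 0.0351
gripper_force: 2.7
```

Emit:
play_rows(moves=[[[0, 0, 0, 0, 0, 0, 0.2], [0, 0, 0, 0, 0, 0, 0.2]]])

```text
time_s: 15.9
tool_pos: [0.4782, -0.1354, 0.1904]
orientation: [[0.979, 0.204, 0.0], [0.204, -0.979, 0.0], [0.0, -0.0, -1.0]]
force: [1.3, 0.2, 2.7]
opening: 0.034
gripper_force: 2.0
```

Emit:
play_rows(moves=[[[0, 0, 0, 0, 0, 0, 0.21], [0, 0, 0, 0, 0, 0, 0.21]]])

```text
time_s: 16.1
tool_pos: [0.4782, -0.1354, 0.1904]
orientation: [[0.979, 0.204, 0.0], [0.204, -0.979, 0.0], [0.0, -0.0, -1.0]]
force: [1.1, 1.3, 1.9]
opening: 0.0336
gripper_force: 2.0
```

Emit:
play_rows(moves=[[[0, 0, 0, 0, 0, 0, 0.22], [0, 0, 0, 0, 0, 0, 0.22]]])

```text
time_s: 16.3
tool_pos: [0.4782, -0.1355, 0.1904]
orientation: [[0.979, 0.204, 0.0], [0.204, -0.979, -0.0], [0.0, 0.0, -1.0]]
force: [1.4, 0.6, 1.6]
opening: 0.0333
gripper_force: 2.0
```

Emit:
play_rows(moves=[[[0, 0, 0, 0, 0, 0, 0.23], [0, 0, 0, 0, 0, 0, 0.23]]])

```text
time_s: 16.5
tool_pos: [0.4782, -0.1355, 0.1905]
orientation: [[0.979, 0.204, 0.0], [0.204, -0.979, -0.0], [0.0, 0.0, -1.0]]
force: [1.6, 1.0, 2.5]
opening: 0.0333
gripper_force: 2.0
```

Emit:
play_rows(moves=[[[0, 0, 0, 0, 0, 0, 0.24], [0, 0, 0, 0, 0, 0, 0.24]]])

```text
time_s: 16.7
tool_pos: [0.4782, -0.1355, 0.1905]
orientation: [[0.979, 0.204, 0.0], [0.204, -0.979, -0.0], [0.0, 0.0, -1.0]]
force: [2.1, -0.8, 1.2]
opening: 0.0324
gripper_force: 2.0
```

The lock has given: force peaked at about 10 N and is now only the return spring. Releasing gradually.

Emit:
play_rows(moves=[[[0, 0, 0, 0, 0, 0, 0.1], [0, 0, 0, 0, 0, 0, -0.1], [0, 0, 0, 0, 0, 0, -0.3], [0, 0, 0, 0, 0, 0, -0.5], [0, 0, 0, 0, 0, 0, -0.7], [0, 0, 0, 0, 0, 0, -0.9], [0, 0, 0, 0, 0, 0, -1], [0, 0, 0, 0, 0, 0, -1], [0, 0, 0, 0, 0, 0, -1]]])

```text
time_s: 17.6
tool_pos: [0.4782, -0.1355, 0.1906]
orientation: [[0.979, 0.204, 0.0], [0.204, -0.979, -0.0], [0.0, 0.0, -1.0]]
force: [-0.6, 1.0, 0.2]
opening: 0.0855
gripper_force: 0.0
```

Emit:
play_rows(moves=[[[0, 0, -0.3, 0, 0, 0, -1], [0, 0, -0.8, 0, 0, 0, -1], [0, 0, -1, 0, 0, 0, -1], [0, 0, -1, 0, 0, 0, -1], [0, 0, -1, 0, 0, 0, -1], [0, 0, -1, 0, 0, 0, -1], [-1, 0.5, 0, 0, 0, 0, -1], [-1, 1, 0, 0, 0, 0, -1], [-0.5, 1, 0, 0, 0, 0, -1], [0, 1, 0, 0, 0, 0, -1]]])

```text
time_s: 18.6
tool_pos: [0.4333, -0.2354, 0.3188]
orientation: [[0.979, 0.202, 0.0], [0.202, -0.979, -0.001], [-0.0, 0.001, -1.0]]
force: [0.9, -0.2, -0.8]
opening: 0.085
gripper_force: 0.0
```

Emit:
play_rows(moves=[[[0, 1, 0, 0, 0, 0, -1], [0, 1, 0, 0, 0, 0, -1], [0, 1, 0, 0, 0, 0, -1], [0, 0, 0, 0, 0, 0, -1], [0, 0, 0, 0, 0, 0, -1], [0, 0, 0, 0, 0, 0, -1]]])

```text
time_s: 19.2
tool_pos: [0.4502, -0.3064, 0.3182]
orientation: [[0.979, 0.205, 0.0], [0.205, -0.979, 0.0], [0.0, -0.0, -1.0]]
force: [-0.1, 1.5, 0.5]
opening: 0.0854
gripper_force: 0.0
```

Run:
```python
from fit import *
snap('top','t4');snap('scene','s4')
c=(280,150,380,270)
a,b=[np.load(f'pics/{f}.npz')['im'].max(2).astype(int) for f in('t3','t4')]
print('tower',proj('t4',[[.5461,-.129,.088],[.5461,-.129,.04]]).round(1))
for v in range(204,213,2): print(v,a[v,330:362],'\n   ',b[v,330:362])
# arms open? compare current image with the initial one, away from nest
a0=np.load('pics/t0.npz')['im'].max(2).astype(float);d=abs(a0-b)
print('grips diff',d[222:262,328:345].mean().round(1),d[222:258,362:382].mean().round(1),'ref',d[120:150,250:300].mean().round(1))
print(state()['force'])
```

```text
tower [[352.8 200.2]
 [349.  206.1]]
204 [86 92 94 95 95 94 90 75 61 64 65 57 33 14 17 21 34 34 23 21 22 22 22 23
 24 23 21 24 32 47 67 82] 
    [ 81  86  89  89  87  74  39  13  13  10  18  25  33  25  19  20  21  22
  21  20  21  23  24  22  27  37  49  59  81  98 102 115]
206 [85 90 93 94 95 94 91 76 57 60 65 61 44 24 14 18 28 32 26 18 23 23 24 22
 23 20 22 23 31 48 67 82] 
    [80 85 88 89 89 83 59 27 11 13 14 18 29 31 23 19 22 23 19 19 20 21 19 18
 22 43 61 54 52 57 69 95]
208 [88 87 90 92 95 95 94 86 63 53 64 65 58 36 15 15 20 30 34 24 23 25 23 25
 27 32 31 34 36 50 68 82] 
    [83 81 84 87 89 87 77 43 14 12 12 15 24 34 33 25 20 19 20 23 27 30 31 40
 40 60 76 62 49 49 52 54]
210 [90 87 88 92 93 93 94 91 76 57 60 65 61 45 24 15 18 26 38 43 33 30 27 30
 26 25 25 24 34 50 66 80] 
    [85 81 84 87 89 89 83 59 26  8 11 13 16 34 47 39 33 27 24 27 22 23 24 26
 25 48 75 74 57 45 39 22]
212 [90 87 84 91 94 95 95 94 87 64 54 62 62 55 31 15 18 20 26 24 22 23 22 18
 22 21 19 21 32 48 63 76] 
    [86 82 79 86 88 89 88 78 46 14 11 14 19 23 20 21 20 18 18 21 19 22 18 18
 21 34 62 77 62 47 32 18]
grips diff 2.8 3.7 ref 3.6
[ 0.33545279 -0.35144998 -0.01861146]
```

The grey lock plate no longer stands out, the plug is upright and the handles are back in their open position. Handing in.

```bash
python3 -c "
from plant import *
print(sign_off())"
```

```text
the job is handed in; nothing more can be done
None
```

I handed the job in at about 19 s of robot time: the tall plug stands in the larger pliers' nest and its lock has been pressed home (force at the grips peaked near 10 N, then dropped to the return spring alone). The handles have sprung open and the robot is clear; I confirmed the end state only from image values and forces, because the picture-viewing limit was used up.

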